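# Fetch the sanding block from behind the light and the hole saw

## Robot

A 6-joint arm with a two-finger parallel gripper is mounted at the origin on a cart in front of the work surface, level with it; the furniture and walls round the work are solid. World frame = base frame: x ahead of the robot, y to its left, z up, the work surface at z = 0. Lengths are in mm, angles in rad, forces in N, time in s.
With the tool pointing down it reaches from about 150 to 775 mm from the base axis. Payload 6.1 kg.
Tool frame: the origin (TCP) lies between the finger pads; the fingertips stand 14 mm ahead of it and the grasp point (between the pads) lies 5 mm behind it; z points along the fingers, y is the line along which they close (so a half turn about z gives the same grasp; the last joint's range is limited). The gripper opens to 85 mm and grips with 20 to 120 N. Pads are 22 mm wide; open, the fingers measure 114 mm over their backs; the gripper's body (76 mm by 85 mm) begins 54 mm behind the grasp point. The pads swing forward as they close: fully open they stand 13 mm farther back than shut.
Start: joints at [1.233, 0.126, -0.04, 1.405, 0, 1.571], TCP at [173.984, 495.316, 245.295] pointing down, gripper open.
Joint ranges: [-2.72, 2.72], [-0.95, 1.95], [-1.27, 1.35], [-1.78, 2.02], [-1.46, 1.47], [-3.14, 3.14]. Speed limits (rad/s): [2.39, 2.39, 3.01, 3.14, 3.14, 3.14].

## Interface

Orientations are given as a 3x3 rotation matrix whose columns are the frame's x, y, z axes.
In Python, from bench import ctrl gives the robot as it stands.
- The arm moves only by the tool carry_out, never from a script. Its argument "motion" is text: rows parted by semicolons, each of 7 numbers parted by spaces: the shift along the tool's x, y, z in m, then the turn, a rotation vector about the tool's x, y, z in rad, then the opening, from -1 (shut) to 1 (fully open). In form: dx dy dz rx ry rz hand; .... A call has 1 to 12 rows; each row is the pose to reach, as a shift and turn from the pose commanded when the call began, along the tool's axes at that moment; what a row does not reach only later rows make up. A row lasts 1/12 s, in which the tool goes at most 41.7 mm and 7.16 degrees, less where a joint would pass 70% of its speed; a pose out of reach is approached as far as the arm can. A call with a gripper value outside its range is refused whole. The fingers move at their own pace and stop on an object; the grip force is fixed at half the most. Time passes only in rows, so rows that repeat a pose let the fingers close. It gives the time, the measured TCP pose, the force, the opening and the grip force at its end, in the units of the state.
- ctrl.state(): the state, without advancing time (a new reading comes with each control period).
- ctrl.read_camera(name): name is "side" or "top" or "wrist"; returns a dict with "color" (480x640x3 uint8, red, green, blue), "depth" (480x640 float32, mm along the optical axis (not along the pixel's ray), 0 where there is no reading), "intrinsics" (3x3 intrinsics, pixels), "extrinsics" (4x4, takes a point from camera to world coordinates); the wrist camera has in their place "tool_from_camera" (4x4, takes a point from camera to tool coordinates, whose origin is the TCP and whose axes are the flange's). Camera axes: x right, y down, z forward; pixel columns grow to the right and rows downward; lengths in mm; the calibration is good to about 2 mm. A picture is of the moment at which its call begins: read the wrist's pose just before it.
- ctrl.sign_off(): hands the job in; it is judged then, once.
Trained networks look in the newest picture that a camera, given by its name, has taken for a name from the list of things; names that differ only in an ending like _2 or _b are one class to them, and where a whole thing is asked for, a point or a joint stands for the part that bears it (a point fixed in the world has none). Each returns a list of dicts, best first, with "p" (0 to 1); they miss things now and then, are a little off and sometimes report something else, mostly with a low value. They report only what shows in the picture. A call takes as long as a camera call.
- ctrl.trace(camera, thing): "region" (480x640 bool, what is visible of it) and "location" ([column, row] in pixels, amid what is visible of it).
The state is a dict: "time": time; "joint_positions": joint angles; "qvel": joint speeds; "effort": joint torques, N m; "eef_pos": TCP position; "tool_rot": TCP orientation; "contact_force": force on the tool from outside, world axes, zero at the start; "ft_torque": the same for the moment, N m; "finger_gap": finger opening in mm; "finger_force": force on a finger pad.
Only numpy, scipy, OpenCV 4.12 (cv2) and the standard library are available. Lean on these libraries where they do the work, as an engineer would, in place of code of your own. Each camera call takes 0.05 s, during which the arm holds its last target. There are 200 camera calls.

## Task

Clear the stick light and the hole saw out of the tool tray and stand both upright on the rubber mat; then take the sanding block from behind them and lay it flat, paper side down, on the middle of the pine board, lengthways along it. Then stand the light and the hole saw back in the tray, each on the same cork square and in the same spot where it stood, the light square to the tray. Leave the hex-key set in the tray where it lies.

Things in the scene. Friction and masses are not known exactly. Their poses are not given: they have to be found in the camera images.
- stick_light: Yellow-green and black cordless stick light, upright on its foot in the tray, 0.5-0.75 kg. Origin: centre of the foot's underside. Foot 76 (x) by 84 mm (y), total height 172 mm. Body 56 mm wide in x, 53 in y, centred at y = -10 mm. Grip it across x at y = -10 mm, 130 to 145 mm above the underside, so that the palm clears its top. Its axes start within 5 degrees of the tray's.
- hole_saw: Black hole saw standing upright on its teeth in the tray, about 0.16 kg: a cup 51 mm across and 42 mm high, with a steel shank 12 mm thick on top, from 42 to 82 mm height. Origin: centre of its underside, z up along the shank. Easily taken by the shank, 62 to 70 mm above the underside; it grips at any yaw, and its yaw does not matter.
- sanding_block: Flat cork-coloured block with red paper round its lower half, 64 (x) by 112 (y) by 32 mm, about 0.1 kg, lying paper down at the rear of the tray, axes within 3 degrees of the tray's. Origin: 1 mm below the centre of its underside. Take it across the 64 mm (x); the light and the hole saw leave no room for the gripper in front of it.
- tool_tray: Fixed plywood tray. Origin: centre of its underside, x to its back, y left. Floor top z = 6 mm, from x = -100 to 112, y = -116 to 116 mm; side rims 8 mm thick, 22 high; back rim (x 104 to 112) 45 high; front open. Two flush cork squares 84 by 96 mm at x = -41, y = +52 and -52 mm: the light stands on one, the saw on the other, either way, within 5 mm of the centre. Block near x = 40, y = -25 mm.
- mat: Flat black rubber mat fixed on the bench, to the left or the right of the tray: 230 mm (its x) by 150 mm (its y), 4 mm thick. Origin: centre of its underside. The side area for the light and the hole saw; nothing else lies on it.
- pine_board: Pale pine board fixed on the bench, on the other side of the tray from the mat: 70 mm (its x) by 240 mm (its y, its length) by 36 mm high. Origin: centre of its underside, z up. The sanding block goes on the middle of its top, with its y along the board's y, either way round.
- hex_keys: Bystander: yellow-green folding hex-key set, 36 by 96 by 30 mm, lying loose at the left in the rear of the tray, near tray x = 54, y = 83 mm, its length (y) turned to the tray's x. Origin: centre of its underside. It must stay where it is.

How it is judged:
By the outcome, as a careful person would: the job done as asked, in the order asked, and still so for the second after the job is handed in, with the robot touching nothing.
It also fails if it takes over 107 s, if anything falls off the work surface, if the arm or the gripper's body presses on something with over 40 N, if the wrist force passes 120 N, or if a joint passes its speed limit or range.

## Working session

There is one attempt and no reset: what is moved stays moved. The work goes in short steps, Python scripts to look and compute and a tool call to move; the robot and the scene stay as the last step left them, time stands still between calls to the robot, and variables do not carry over. Pictures are saved under pics/ and viewed, at most 14 in all, crops included, and the job is handed in when it is done.

Besides the shell and the picture viewer there is one more tool, called after "Emit:" by a JSON object that holds its "name" and its "arguments". carry_out: Moves the arm, as the interface text tells. Its arguments: {"type":"object","properties":{"motion":{"type":"string"}},"required":["motion"]}

```bash
ls; mkdir -p pics
python3 - <<'E'
from bench import ctrl
import cv2,numpy as np
s=ctrl.state()
for k in s: print(k,np.round(s[k],3).tolist())
ims=[]
for n in ["top","side"]:
    c=ctrl.read_camera(n); cv2.imwrite(f"pics/{n}0.png",c["color"][:,:,::-1])
    print(n,c["intrinsics"].round(1).tolist(),c["extrinsics"].round(3).tolist())
E
```

```text
pics
time 0.0
joint_positions [1.233, 0.126, -0.041, 1.405, -0.0, 1.571]
qvel [-0.0, 0.001, -0.0, 0.001, -0.001, -0.0]
effort [0.0, -43.592, 35.292, 0.017, 0.0, -0.0]
eef_pos [173.86, 494.974, 244.517]
tool_rot [[-0.943, 0.331, -0.001], [0.331, 0.943, -0.002], [-0.0, -0.002, -1.0]]
contact_force [0.45, 0.161, 0.17]
ft_torque [-0.082, 0.06, -0.009]
finger_force 0.0
finger_gap 85.165
top [[471.6, 0.0, 319.1], [0.0, 471.6, 239.6], [0.0, 0.0, 1.0]] [[0.008, -0.992, 0.124, 388.744], [-1.0, -0.008, 0.001, -12.464], [-0.0, -0.124, -0.992, 1243.178], [0.0, 0.0, 0.0, 1.0]]
side [[515.6, 0.0, 323.3], [0.0, 515.6, 237.9], [0.0, 0.0, 1.0]] [[0.308, 0.488, -0.817, 1397.158], [0.951, -0.161, 0.262, -283.212], [-0.004, -0.858, -0.514, 566.331], [0.0, 0.0, 0.0, 1.0]]
```

View pics/top0.png

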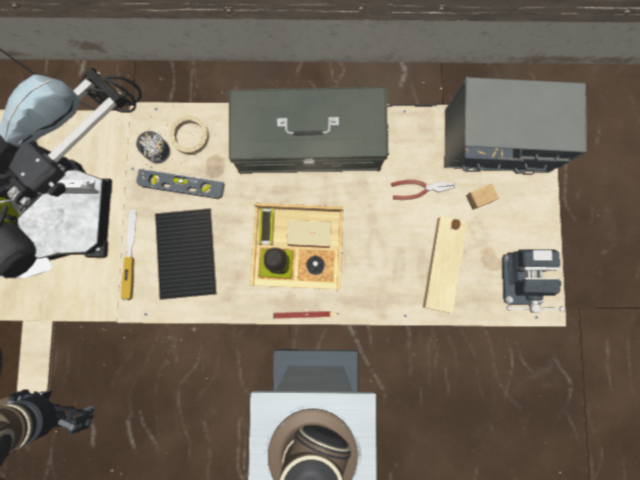

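View pics/side0.png

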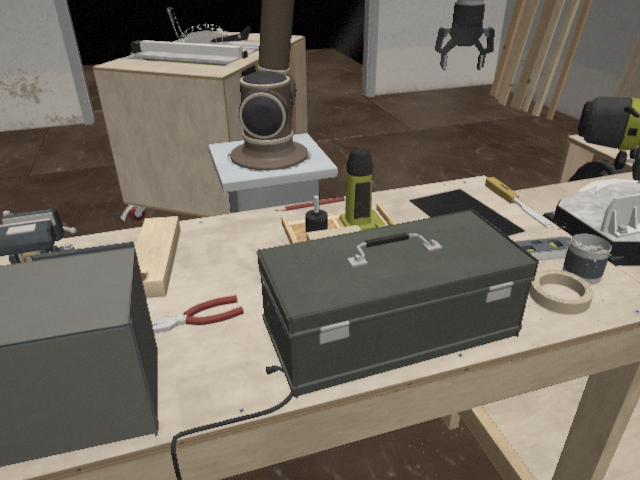

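The top view shows the light (275,260) on the left cork, the saw (316,265) on the right one, the block (309,234), hex keys (266,226), mat (186,253) on the left and board (446,265) on the right. The side view agrees: the light stands left of the saw as seen from the robot, and the toolbox is close behind the tray.

```bash
cat > h.py <<'E'
from bench import ctrl
import cv2,numpy as np
def cam(n):
    s=ctrl.state(); c=ctrl.read_camera(n)
    if n=="wrist":
        T=np.eye(4);T[:3,:3]=s["tool_rot"];T[:3,3]=s["eef_pos"]; c["E"]=T@c["tool_from_camera"]
    else: c["E"]=c["extrinsics"]
    return c
def cloud(c):
    K=c["intrinsics"];v,u=np.mgrid[:480,:640];d=c["depth"]
    P=np.stack([(u-K[0,2])*d/K[0,0],(v-K[1,2])*d/K[1,1],d],-1)
    W=P@c["E"][:3,:3].T+c["E"][:3,3]; W[d==0]=np.nan
    return W
def ray(c,uv,z):
    K=c["intrinsics"];uv=np.atleast_2d(uv).astype(float)
    d=np.c_[(uv[:,0]-K[0,2])/K[0,0],(uv[:,1]-K[1,2])/K[1,1],np.ones(len(uv))]@c["E"][:3,:3].T
    o=c["E"][:3,3]; return o+d*((z-o[2])/d[:,2])[:,None]
def rect(P):  # xy points -> centre, size, angle
    return cv2.minAreaRect(P[:,:2].astype(np.float32))
def proj(c,P):
    P=np.atleast_2d(P);q=(P-c["E"][:3,3])@c["E"][:3,:3];K=c["intrinsics"]
    return np.c_[q[:,0]/q[:,2]*K[0,0]+K[0,2],q[:,1]/q[:,2]*K[1,1]+K[1,2]]
def go(p,yaw):
    "shift in tool axes (m) and turn to world p (mm), tool down, closing line at yaw, from the measured pose"
    from scipy.spatial.transform import Rotation as Ro
    s=ctrl.state();R=np.array(s["tool_rot"])
    best=None
    for k in (-1,0,1):
        a=yaw+k*np.pi; y=np.array([np.cos(a),np.sin(a),0]);z=np.array([0,0,-1.]);G=np.c_[np.cross(y,z),y,z]
        r=Ro.from_matrix(R.T@G).as_rotvec()
        if best is None or np.linalg.norm(r)<np.linalg.norm(best): best=r
    d=R.T@(np.array(p)-s["eef_pos"])/1000
    return d.round(4),best.round(4)
E
python3 - <<'E'
from h import *
for n,ths in [("top",["stick_light","hole_saw","sanding_block","tool_tray","mat","pine_board","hex_keys"]),("side",["stick_light","hole_saw"])]:
    c=cam(n);W=cloud(c)
    for t in ths:
        r=ctrl.trace(n,t)
        if not r: print(n,t,None);continue
        m=cv2.erode(r[0]["region"].astype(np.uint8),np.ones((3,3)))>0
        P=W[m];P=P[np.isfinite(P[:,0])]; zt=np.percentile(P[:,2],95); Q=P[P[:,2]>zt-8]
        print(n,t,round(r[0]["p"],2),np.round(r[0]["location"]),"ztop",zt.round(1),"med",np.median(Q,0).round(1),[np.round(x,1) for x in rect(Q)])
print(ctrl.state()["time"])
E
```

```text
top stick_light 0.91 [278. 261.] ztop 180.8 med [479.3  90.9 178.3] [array([479.8,  90.3]), array([41.1, 38.7]), np.float64(0.3)]
top hole_saw 0.64 [317. 265.] ztop 88.2 med [475.5  -1.3  88.5] [array([475.5,  -1.2]), array([9.9, 9.9]), np.float64(1.9)]
top sanding_block 0.78 [307. 233.] ztop 41.7 med [556.5  15.6  38. ] [array([556.5,  15.7]), array([106.2,  61.2]), np.float64(87.7)]
top tool_tray None
top mat 0.64 [183. 257.] ztop 9.3 med [504.9 340.8   5.4] [array([505.5, 341.4]), array([224.9, 148. ]), np.float64(6.3)]
top pine_board 0.65 [444. 266.] ztop 40.8 med [ 479.4 -335.8   37.1] [array([ 481.1, -336.3]), array([ 69.1, 235. ]), np.float64(79.5)]
top hex_keys 0.65 [264. 228.] ztop 39.5 med [580.2 124.1  35.6] [array([575.7, 126.3]), array([86.9, 34.6]), np.float64(0.0)]
side stick_light 0.79 [360. 194.] ztop 176.2 med [492.1  85.4 176.6] [array([486.3,  86.2]), array([34.3, 35.4]), np.float64(14.0)]
side hole_saw 0.98 [315. 219.] ztop 83.6 med [477.4  -4.1  85.1] [array([473.9,  -2.8]), array([ 8.5, 14.2]), np.float64(72.9)]
0.65
```

Run:
```python
from h import *
c=cam("wrist");print(c["tool_from_camera"].round(3).tolist(),c["intrinsics"].round(0).tolist())
t=cam("top");W=cloud(t)
for (u,v) in [(308,172),(308,165),(308,150),(320,180),(250,172),(465,172)]: print(u,v,W[v,u].round(0))
for p in [(430,45,380)]: print(go(p,-1.571+0.03),go(p,0))
```

```text
[[-0.0, -0.965, -0.263, 66.484], [1.0, -0.0, 0.0, 1.073], [-0.0, -0.263, 0.965, -128.27], [0.0, 0.0, 0.0, 1.0]] [[408.0, 0.0, 319.0], [0.0, 408.0, 243.0], [0.0, 0.0, 1.0]]
308 172 [729.  21.   0.]
308 165 [723.  19.  86.]
308 150 [742.  17. 148.]
320 180 [708. -12.  -4.]
250 172 [721. 174.  23.]
465 172 [ 731. -403.    4.]
(array([-0.3908, -0.34  , -0.1347]), array([ 1.000e-04,  0.000e+00, -3.676e-01])) (array([-0.3908, -0.34  , -0.1347]), array([ 1.000e-04, -0.000e+00,  1.233e+00]))
```

Run:
```python
from h import *
print(go((500,60,380),-0.02))
```

```text
(array([-0.4519, -0.3027, -0.1347]), array([ 1.000e-04, -0.000e+00,  1.253e+00]))
```

Emit:
{"name": "carry_out", "arguments": {"motion": "-0.452 -0.303 -0.135 0 0 1.253 1;-0.452 -0.303 -0.135 0 0 1.253 1;-0.452 -0.303 -0.135 0 0 1.253 1;-0.452 -0.303 -0.135 0 0 1.253 1;-0.452 -0.303 -0.135 0 0 1.253 1;-0.452 -0.303 -0.135 0 0 1.253 1;-0.452 -0.303 -0.135 0 0 1.253 1;-0.452 -0.303 -0.135 0 0 1.253 1;-0.452 -0.303 -0.135 0 0 1.253 1;-0.452 -0.303 -0.135 0 0 1.253 1;-0.452 -0.303 -0.135 0 0 1.253 1;-0.452 -0.303 -0.135 0 0 1.253 1"}}

```text
time: 1.75
eef_pos: [465.5, 104.8, 366.5]
tool_rot: [[0.021, 1.0, 0.001], [1.0, -0.021, 0.0], [0.0, 0.001, -1.0]]
contact_force: [1.1, 0.7, 0.8]
finger_gap: 85.3
finger_force: 0.0
```

Run:
```python
from h import *
s=ctrl.state();print(s["time"],s["eef_pos"],s["joint_positions"],np.abs(s["qvel"]).max(),go((500,60,380),-0.02))
```

```text
1.75 [465.47960521 104.80342568 366.48930162] [2.21403416e-01 6.60217777e-02 1.61671100e-01 1.66557232e+00
 9.35795214e-05 1.81295988e+00] 0.9628544060693652 (array([-0.0441,  0.0355, -0.0135]), array([ 0.0008, -0.0003, -0.0008]))
```

Emit:
{"name": "carry_out", "arguments": {"motion": "0 0 0 0 0 0 1;0 0 0 0 0 0 1;0 0 0 0 0 0 1"}}

```text
time: 2.0
eef_pos: [464.7, 106.7, 365.5]
tool_rot: [[0.021, 1.0, -0.001], [1.0, -0.021, 0.0], [0.0, -0.001, -1.0]]
contact_force: [-0.7, -0.2, -0.8]
finger_gap: 85.3
finger_force: 0.0
```

```bash
cat > look.py <<'E'
from h import *
import sys
tag=sys.argv[1]
c=cam("wrist");W=cloud(c);cv2.imwrite(f"pics/{tag}.png",c["color"][:,:,::-1])
print(ctrl.state()["time"],ctrl.state()["eef_pos"].round(1))
np.savez(f"{tag}.npz",W=W,E=c["E"],K=c["intrinsics"],color=c["color"],depth=c["depth"])
for t in sys.argv[2:]:
    r=ctrl.trace("wrist",t)
    if not r: print(t,None);continue
    r=r[0]
    cv2.imwrite(f"{tag}_{t}.png",r["region"].astype(np.uint8)*255)
    m=cv2.erode(r["region"].astype(np.uint8),np.ones((3,3)))>0
    P=W[m];P=P[np.isfinite(P[:,0])]; zt=np.percentile(P[:,2],97); Q=P[P[:,2]>zt-6]
    q=rect(Q)
    print(t,round(r["p"],2),np.round(r["location"]),"ztop",zt.round(1),"med",np.median(Q,0).round(1),[np.round(x,1) for x in q])
E
python3 look.py w1 stick_light hole_saw sanding_block hex_keys tool_tray
```

```text
2.05 [464.3 107.2 365.5]
stick_light 0.65 [334. 207.] ztop 178.5 med [479.2  92.8 177.4] [array([479.4,  91.9]), array([37.2, 40.3]), np.float64(82.3)]
hole_saw 0.7 [330. 282.] ztop 87.6 med [ 4.748e+02 -2.000e-01  8.750e+01] [array([474.8,  -0.8]), array([10.3, 10.8]), np.float64(89.3)]
sanding_block 0.94 [396. 264.] ztop 38.4 med [556.2  20.5  36.8] [array([556.7,  16.7]), array([110.1,  62.5]), np.float64(88.0)]
hex_keys 0.85 [412. 171.] ztop 36.6 med [575.2 125.4  34.7] [array([573.9, 128.1]), array([35. , 92.6]), np.float64(89.4)]
tool_tray 0.86 [369. 234.] ztop 44.6 med [625.8  73.4  44.4] [array([625.9,  64.1]), array([186.5,   7.7]), np.float64(87.5)]
```

View pics/w1.png

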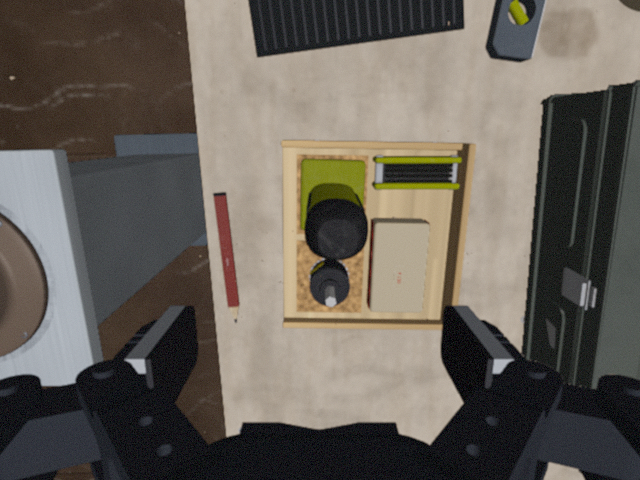

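The wrist view shows the tray spanning (283,140)–(473,328), the light's foot top (333,185), saw shank (331,296), block (400,265) and hex keys (417,172).

```bash
cat > ana.py <<'E'
from h import *
import sys
for tag in sys.argv[1:]:
    d=np.load(tag+".npz");W=d["W"]
    tm=cv2.imread(f"{tag}_tool_tray.png",0)>0
    lm=cv2.imread(f"{tag}_stick_light.png",0)>0
    hsv=cv2.cvtColor(d["color"],cv2.COLOR_RGB2HSV)
    P=W[tm];P=P[np.isfinite(P[:,0])]
    print(tag,"tray floor z",np.median(P[(P[:,2]<12)&(P[:,2]>0),2]))
    R=P[(P[:,2]>17)]; q=rect(R); print(" rims rect",[np.round(x,1) for x in q],len(R))
    B=P[P[:,2]>38];v=cv2.fitLine(B[:,:2].astype(np.float32),cv2.DIST_HUBER,0,.01,.01).ravel();print(" back rim",v.round(3),np.degrees(np.arctan2(v[1],v[0])).round(2))
    for sg in (1,-1):
        r=P[(P[:,2]>17)&(P[:,2]<30)&(sg*(P[:,1]-41)>100)]
        if len(r)>20: v=cv2.fitLine(r[:,:2].astype(np.float32),cv2.DIST_HUBER,0,.01,.01).ravel();print(" side",sg,len(r),v.round(3),np.degrees(np.arctan2(v[1],v[0])).round(2),"z",np.median(r[:,2]).round(1))
    g=lm&(hsv[...,0]>25)&(hsv[...,0]<45)&(hsv[...,1]>120)
    P=W[g];P=P[np.isfinite(P[:,0])];print(" green z hist",np.histogram(P[:,2],[0,10,15,20,25,30,40,60,100,140,180]))
    F=P[(P[:,2]>8)&(P[:,2]<40)];print(" foot",[np.round(x,1) for x in rect(F)],np.median(F[:,2]).round(1),"min",F.min(0).round(1),"max",F.max(0).round(1))
E
python3 ana.py w1; python3 -c "
from h import *
print(go((490,-20,365),-0.043))"
```

```text
w1 tray floor z 6.0495535864582735
 rims rect [array([524.7,  46.4]), array([232.1, 212.2]), np.float64(87.9)] 4775
 back rim [3.8000e-02 9.9900e-01 6.2588e+02 7.0024e+01] 87.83
 side 1 1374 [ 9.99000e-01 -3.90000e-02  5.27483e+02  1.58429e+02] -2.26 z 21.6
 side -1 1021 [ 1.00000e+00 -3.00000e-02  5.19695e+02 -6.41070e+01] -1.74 z 21.4
 green z hist (array([   1,   21, 1310,  693,   34,   44,  108,  276,  296,   32]), array([  0,  10,  15,  20,  25,  30,  40,  60, 100, 140, 180]))
 foot [array([480.7, 102.6]), array([82.3, 73.4]), np.float64(88.2)] 19.6 min [442.9  62.6  10. ] max [517.9 144.6  39.9]
(array([-0.1273,  0.0282,  0.0007]), array([ 0.0001, -0.0001,  0.0251]))
```

View 2.

Emit:
{"name": "carry_out", "arguments": {"motion": "-0.042 0.009 0 0 0 0 1;-0.083 0.018 0 0 0 0 1;-0.125 0.028 0 0 0 0.02 1;-0.125 0.028 0 0 0 0.02 1;-0.125 0.028 0 0 0 0.02 1;-0.125 0.028 0 0 0 0.02 1"}}

```text
time: 2.8
eef_pos: [490.0, -18.4, 365.7]
tool_rot: [[0.04, 0.999, -0.0], [0.999, -0.04, 0.001], [0.001, -0.0, -1.0]]
contact_force: [-0.1, 0.5, 0.9]
finger_gap: 85.2
finger_force: 0.0
```

```bash
python3 look.py w2 stick_light hole_saw sanding_block hex_keys tool_tray; python3 ana.py w2
python3 - <<'E'
from h import *
s=ctrl.state();print(s["eef_pos"],s["tool_rot"])
print(go((480,92.3,200),-0.035),go((480,92.3,138),-0.035))
E
```

```text
2.85 [490.  -17.8 365.8]
stick_light 0.61 [304.  78.] ztop 178.7 med [479.6  91.  177.4] [array([479.6,  91. ]), array([38.3, 39.6]), np.float64(87.3)]
hole_saw 0.96 [304. 180.] ztop 87.7 med [475.2  -1.8  87.6] [array([474.9,  -1.9]), array([10.9, 11.6]), np.float64(71.6)]
sanding_block 0.67 [376. 157.] ztop 38.4 med [556.2  17.9  36.8] [array([556.7,  15.4]), array([109.5,  62.7]), np.float64(88.1)]
hex_keys 0.79 [392.  52.] ztop 36.7 med [575.  121.4  34.7] [array([574. , 126.6]), array([35.3, 92.5]), np.float64(89.0)]
tool_tray 0.71 [345. 133.] ztop 44.8 med [625.7  57.   44.5] [array([626. ,  42.8]), array([229.4,   8.7]), np.float64(87.7)]
w2 tray floor z 6.040724484653964
 rims rect [array([525.1,  46.8]), array([232.7, 211.8]), np.float64(88.1)] 6283
 back rim [4.00000e-02 9.99000e-01 6.25485e+02 5.04750e+01] 87.73
 side 1 1823 [ 9.99000e-01 -4.10000e-02  5.26391e+02  1.57827e+02] -2.35 z 21.5
 side -1 1156 [ 1.00000e+00 -3.10000e-02  5.20802e+02 -6.45800e+01] -1.79 z 21.5
 green z hist (array([  0,   9, 899, 293,   6,  21,  29, 112,  54, 131]), array([  0,  10,  15,  20,  25,  30,  40,  60, 100, 140, 180]))
 foot [array([480.4, 101.1]), array([83.1, 74. ]), np.float64(87.6)] 19.3 min [442.4  58.2  13.9] max [518.4 143.9  39.9]
[490.1132068  -17.63644504 365.86061631] [[ 3.79495468e-02  9.99279614e-01  2.92150515e-04]
 [ 9.99279652e-01 -3.79495715e-02  7.95449688e-05]
 [ 9.05746526e-05  2.88921370e-04 -9.99999954e-01]]
(array([ 0.1095, -0.0143,  0.1659]), array([ 0.0003, -0.0001, -0.003 ])) (array([ 0.1095, -0.0143,  0.2279]), array([ 0.0003, -0.0001, -0.003 ]))
```

Emit:
{"name": "carry_out", "arguments": {"motion": "0.036 -0.005 0.02 0 0 0 1;0.073 -0.01 0.04 0 0 0 1;0.1095 -0.014 0.06 0 0 0 1;0.1095 -0.014 0.1 0 0 0 1;0.1095 -0.014 0.14 0 0 0 1;0.1095 -0.014 0.18 0 0 0 1;0.1095 -0.014 0.21 0 0 0 1;0.1095 -0.014 0.228 0 0 0 1;0.1095 -0.014 0.228 0 0 0 1;0.1095 -0.014 0.228 0 0 0 1"}}

```text
time: 3.93
eef_pos: [479.9, 91.6, 137.4]
tool_rot: [[0.039, 0.999, -0.002], [0.999, -0.039, -0.0], [-0.0, -0.002, -1.0]]
contact_force: [0.8, -0.4, 0.1]
finger_gap: 85.7
finger_force: 0.0
```

Emit:
{"name": "carry_out", "arguments": {"motion": "0 0 0 0 0 0 -1;0 0 0 0 0 0 -1;0 0 0 0 0 0 -1;0 0 0 0 0 0 -1;0 0 0 0 0 0 -1;0 0 0 0 0 0 -1;0 0 0 0 0 0 -1;0 0 0 0 0 0 -1"}}

```text
time: 4.6
eef_pos: [481.6, 91.5, 140.2]
tool_rot: [[0.04, 0.999, 0.003], [0.999, -0.04, 0.001], [0.001, 0.003, -1.0]]
contact_force: [-3.1, 0.2, 7.2]
finger_gap: 52.8
finger_force: 62.3
```

Emit:
{"name": "carry_out", "arguments": {"motion": "0 0 -0.01 0 0 0 -1;0 0 -0.03 0 0 0 -1;0 0 -0.055 0 0 0 -1;0.015 -0.003 -0.065 0 0 0 -1;0.045 -0.008 -0.065 0 0 0 -1;0.075 -0.013 -0.065 0 0 0 -1;0.105 -0.018 -0.065 0 0 0 -1;0.135 -0.024 -0.065 0 0 0 -1;0.165 -0.029 -0.065 0 0 0 -1;0.195 -0.034 -0.065 0 0 0 -1;0.22 -0.038 -0.065 0 0 0 -1;0.232 -0.04 -0.06 0 0 0 -1"}}

```text
time: 5.6
eef_pos: [449.7, 327.8, 198.5]
tool_rot: [[0.038, 0.999, 0.001], [0.999, -0.038, 0.002], [0.002, 0.0, -1.0]]
contact_force: [1.6, 0.6, -5.6]
finger_gap: 52.8
finger_force: 65.1
```

Emit:
{"name": "carry_out", "arguments": {"motion": "0 0 0.015 0 0 0 -1;0 0 0.03 0 0 0 -1;0 0 0.04 0 0 0 -1;0 0 0.048 0 0 0 -1;0 0 0.048 0 0 0 -1;0 0 0.048 0 0 0 -1"}}

```text
time: 6.1
eef_pos: [449.9, 324.0, 149.6]
tool_rot: [[0.041, 0.999, -0.001], [0.999, -0.041, -0.001], [-0.001, -0.001, -1.0]]
contact_force: [0.2, -0.2, -6.1]
finger_gap: 52.8
finger_force: 65.2
```

Emit:
{"name": "carry_out", "arguments": {"motion": "0 0 0.006 0 0 0 -1;0 0 0.010 0 0 0 -1;0 0 0.011 0 0 0 -1;0 0 0.012 0 0 0 -1;0 0 0.012 0 0 0 -1"}}

```text
time: 6.52
eef_pos: [450.0, 324.6, 138.5]
tool_rot: [[0.04, 0.999, 0.001], [0.999, -0.04, 0.0], [0.0, 0.001, -1.0]]
contact_force: [-1.2, -1.7, -0.4]
finger_gap: 53.2
finger_force: 65.7
```

Emit:
{"name": "carry_out", "arguments": {"motion": "0 0 0 0 0 0 1;0 0 0 0 0 0 1;0 0 0 0 0 0 1;0 0 0 0 0 0 1;0 0 -0.02 0 0 0 1;0 0 -0.05 0 0 0 1;0 0 -0.085 0 0 0 1;0 0 -0.1 0 0 0 1;0 0 -0.1 0 0 0 1"}}

```text
time: 7.27
eef_pos: [451.5, 325.8, 242.5]
tool_rot: [[0.04, 0.999, 0.006], [0.999, -0.04, 0.005], [0.005, 0.006, -1.0]]
contact_force: [0.3, -1.3, -0.3]
finger_gap: 85.2
finger_force: 0.0
```

```bash
python3 look.py w3 stick_light mat;python3 -c "
from h import *
s=ctrl.state();print(s['eef_pos'],s['finger_gap'],go((474.8,-1.3,120),-0.04),go((474.8,-1.3,68),-0.04))"
```

```text
7.3167 [451.  325.4 240.1]
stick_light 0.69 [312. 229.] ztop 176.4 med [447.6 326.  175.5] [array([447.4, 325.1]), array([40.3, 36.8]), np.float64(2.6)]
mat 0.9 [409. 167.] ztop 5.3 med [537.  362.5   3.9] [array([505.2, 342.5]), array([228.1, 147.9]), np.float64(5.9)]
[449.90084202 324.63442222 237.07870256] 85.47567056424718 (array([-0.3247,  0.0379,  0.1171]), array([-0.0002,  0.0002,  0.    ])) (array([-0.3246,  0.0379,  0.1691]), array([-0.0002,  0.0002,  0.    ]))
```

View pics/w3.png

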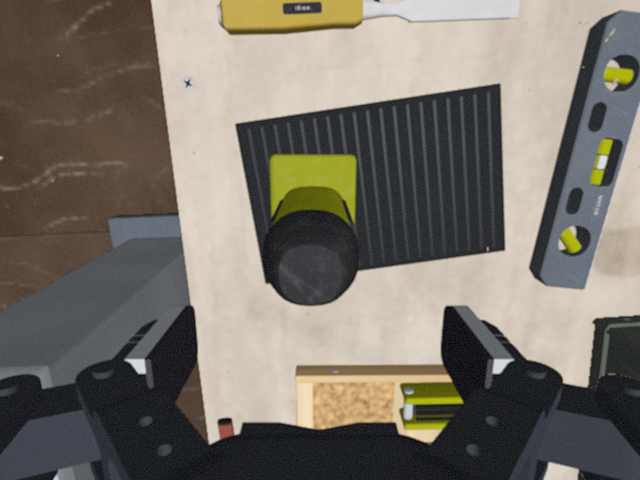

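The light stands upright on the left part of the mat (foot about 270–357, 155–280), wholly on the rubber.

Emit:
{"name": "carry_out", "arguments": {"motion": "-0.041 0.005 0 0 0 0 1;-0.081 0.01 0 0 0 0 1;-0.122 0.015 0.003 0 0 0 1;-0.163 0.02 0.01 0 0 0 1;-0.203 0.024 0.02 0 0 0 1;-0.244 0.029 0.03 0 0 0 1;-0.284 0.034 0.04 0 0 0 1;-0.3245 0.038 0.05 0 0 0 1;-0.3245 0.038 0.09 0 0 0 0.3;-0.3245 0.038 0.12 0 0 0 0.3;-0.3245 0.038 0.12 0 0 0 0.3;-0.3245 0.038 0.12 0 0 0 0.3"}}

```text
time: 8.42
eef_pos: [472.8, -1.3, 115.7]
tool_rot: [[0.04, 0.999, -0.006], [0.999, -0.04, 0.0], [-0.0, -0.006, -1.0]]
contact_force: [-0.2, -0.5, 0.8]
finger_gap: 55.4
finger_force: 0.0
```

```bash
python3 -c "
from h import *
s=ctrl.state();print(s['eef_pos'],s['finger_gap'],go((474.8,-1.4,68),-0.04))"
```

```text
[472.81425029  -1.31721574 115.68740888] 55.390234600301056 (array([0.    , 0.0023, 0.0477]), array([-0.0056,  0.0002, -0.0004]))
```

Emit:
{"name": "carry_out", "arguments": {"motion": "0 0.001 0.03 0 0 0 0.3;0 0.001 0.048 0 0 0 0.3;0 0.001 0.048 0 0 0 0.3;0 0.001 0.048 0 0 0 -1;0 0.001 0.048 0 0 0 -1;0 0.001 0.048 0 0 0 -1;0 0.001 0.048 0 0 0 -1;0 0.001 0.048 0 0 0 -1;0 0.001 0.048 0 0 0 -1;0 0.001 0.048 0 0 0 -1;0 0.001 0.048 0 0 0 -1"}}

```text
time: 9.33
eef_pos: [477.0, -1.1, 71.3]
tool_rot: [[0.04, 0.999, 0.003], [0.999, -0.04, 0.0], [0.0, 0.003, -1.0]]
contact_force: [-0.6, -0.3, 6.4]
finger_gap: 12.3
finger_force: 58.5
```

Emit:
{"name": "carry_out", "arguments": {"motion": "0 0 -0.025 0 0 0 -1;0 0 -0.055 0 0 0 -1;0.03 0.015 -0.065 0 0 0 -1;0.065 0.03 -0.065 0 0 0 -1;0.102 0.05 -0.065 0 0 0 -1;0.14 0.065 -0.065 0 0 0 -1;0.178 0.08 -0.065 0 0 0 -1;0.216 0.08 -0.065 0 0 0 -1;0.254 0.08 -0.065 0 0 0 -1;0.292 0.08 -0.065 0 0 0 -1;0.328 0.08 -0.065 0 0 0 -1;0.353 0.08 -0.06 0 0 0 -1"}}

```text
time: 10.33
eef_pos: [570.0, 351.8, 130.4]
tool_rot: [[0.038, 0.999, 0.001], [0.999, -0.038, 0.002], [0.002, 0.001, -1.0]]
contact_force: [0.9, -0.8, -0.8]
finger_gap: 12.2
finger_force: 58.9
```

Emit:
{"name": "carry_out", "arguments": {"motion": "0 0 0.02 0 0 0 -1;0 0 0.04 0 0 0 -1;0 0 0.052 0 0 0 -1;0 0 0.055 0 0 0 -1;0 0 0.055 0 0 0 -1;0 0 0.055 0 0 0 -1"}}

```text
time: 10.83
eef_pos: [570.4, 348.1, 75.5]
tool_rot: [[0.041, 0.999, 0.001], [0.999, -0.041, 0.0], [0.0, 0.001, -1.0]]
contact_force: [0.1, 0.6, -1.2]
finger_gap: 12.3
finger_force: 58.9
```

Emit:
{"name": "carry_out", "arguments": {"motion": "0 0 0.003 0 0 0 -1;0 0 0.005 0 0 0 -1;0 0 0.0055 0 0 0 -1;0 0 0.006 0 0 0 -1;0 0 0.006 0 0 0 -1"}}

```text
time: 11.25
eef_pos: [570.3, 348.4, 69.5]
tool_rot: [[0.04, 0.999, 0.001], [0.999, -0.04, 0.001], [0.001, 0.001, -1.0]]
contact_force: [-0.7, 0.6, 2.4]
finger_gap: 12.1
finger_force: 59.1
```

Emit:
{"name": "carry_out", "arguments": {"motion": "0 0 0 0 0 0 0.3;0 0 0 0 0 0 0.3;0 0 0 0 0 0 0.3;0 0 0 0 0 0 0.3;0 0 -0.025 0 0 0 0.3;0 0 -0.06 0 0 0 0.3;0 0 -0.1 0 0 0 0.3;0 0 -0.14 0 0 0 1;0 0 -0.17 0 0 0 1;0 0 -0.17 0 0 0 1"}}

```text
time: 12.08
eef_pos: [571.7, 349.4, 246.9]
tool_rot: [[0.04, 0.999, 0.01], [0.999, -0.04, 0.006], [0.006, 0.009, -1.0]]
contact_force: [0.2, 0.1, 0.5]
finger_gap: 85.5
finger_force: 0.0
```

```bash
python3 look.py w4 stick_light hole_saw;python3 -c "
from h import *
s=ctrl.state();print(s['eef_pos'],s['finger_gap'],go((540,60,280),-0.036),go((556.5,16,90),-0.036))"
```

```text
12.1333 [571.4 349.2 243.5]
stick_light 0.59 [147. 271.] ztop 176.2 med [450.9 326.5 175.4] [array([449.2, 325.7]), array([35.7, 39.3]), np.float64(79.9)]
hole_saw 0.93 [313. 216.] ztop 85.7 med [569.5 347.7  85.4] [array([569.7, 347.4]), array([10.8, 12. ]), np.float64(67.3)]
[570.10972154 348.4520272  238.65525741] 85.37932758982011 (array([-0.2894, -0.0185, -0.0414]), array([ 0.0004, -0.0003, -0.004 ])) (array([-0.3328, -0.0004,  0.1486]), array([ 0.0004, -0.0003, -0.004 ]))
```

View pics/w4.png

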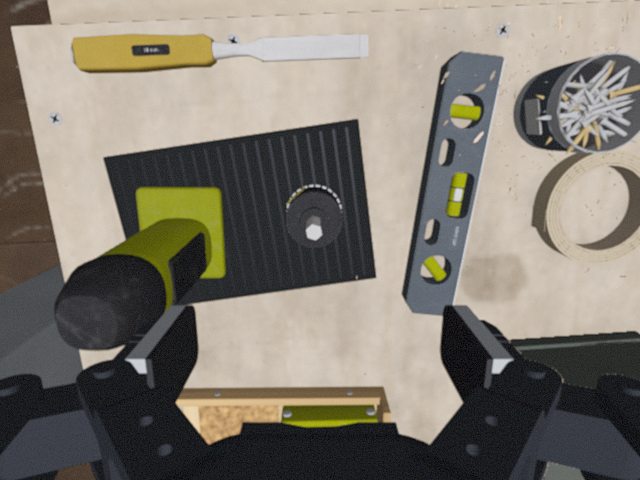

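The saw stands upright on the mat (315,215), the light at (180,235), both wholly on the mat.

Emit:
{"name": "carry_out", "arguments": {"motion": "-0.041 0 0 0 0 0 1;-0.082 0 0 0 0 0 1;-0.123 0 0 0 0 0 1;-0.164 0 0.01 0 0 0 1;-0.205 0 0.03 0 0 0 1;-0.246 0 0.05 0 0 0 1;-0.285 0 0.065 0 0 0 1;-0.32 0 0.085 0 0 0 1;-0.333 0 0.12 0 0 0 1;-0.333 0 0.15 0 0 0 1;-0.333 0 0.15 0 0 0 1;-0.333 0 0.15 0 0 0 1"}}

```text
time: 13.23
eef_pos: [554.2, 15.3, 86.2]
tool_rot: [[0.041, 0.999, -0.006], [0.999, -0.041, -0.0], [-0.0, -0.006, -1.0]]
contact_force: [0.7, 0.2, -0.1]
finger_gap: 85.6
finger_force: 0.0
```

```bash
python3 -c "
from h import *
s=ctrl.state();print(s['eef_pos'],s['finger_gap'],go((556.5,16,21),-0.035))"
```

```text
[554.23977507  15.33773177  86.20702299] 85.6322524512587 (array([0.0008, 0.0026, 0.0652]), array([-0.0064,  0.0003, -0.0056]))
```

Emit:
{"name": "carry_out", "arguments": {"motion": "0 0.0005 0.02 0 0 0 1;0 0.0005 0.03 0 0 0 1;0 0.0005 0.03 0 0 0 1;0 0.0005 0.03 0 0 0 1"}}

```text
time: 13.57
eef_pos: [557.3, 16.3, 59.4]
tool_rot: [[0.039, 0.999, -0.0], [0.999, -0.039, 0.0], [0.0, -0.0, -1.0]]
contact_force: [0.6, 1.1, 0.1]
finger_gap: 85.3
finger_force: 0.0
```

```bash
python3 -c "
from h import *
s=ctrl.state();print(s['eef_pos'],s['finger_gap'],go((556.5,16,21),-0.035))"
```

```text
[557.32703894  16.27267216  59.41535295] 85.2614675691276 (array([-0.0003, -0.0008,  0.0384]), array([-0.    , -0.    , -0.0038]))
```

Emit:
{"name": "carry_out", "arguments": {"motion": "0 -0.001 0.012 0 0 -0.004 1;0 -0.001 0.024 0 0 -0.004 1;0 -0.001 0.034 0 0 -0.004 1;0 -0.001 0.038 0 0 -0.004 1;0 -0.001 0.038 0 0 -0.004 1"}}

```text
time: 13.98
eef_pos: [555.8, 15.8, 20.3]
tool_rot: [[0.036, 0.999, -0.001], [0.999, -0.036, -0.0], [-0.0, -0.001, -1.0]]
contact_force: [-0.2, -0.2, 0.9]
finger_gap: 85.5
finger_force: 0.0
```

Emit:
{"name": "carry_out", "arguments": {"motion": "0 0 0 0 0 0 -1;0 0 0 0 0 0 -1;0 0 0 0 0 0 -1;0 0 0 0 0 0 -1;0 0 0 0 0 0 -1;0 0 0 0 0 0 -1"}}

```text
time: 14.48
eef_pos: [557.0, 15.7, 21.8]
tool_rot: [[0.036, 0.999, 0.002], [0.999, -0.036, 0.0], [0.0, 0.002, -1.0]]
contact_force: [-0.1, 0.5, 6.3]
finger_gap: 62.6
finger_force: 67.2
```

Emit:
{"name": "carry_out", "arguments": {"motion": "0 0 -0.015 0 0 0 -1;0 0 -0.04 0 0 0 -1;0 -0.005 -0.075 0 0 0 -1;-0.025 -0.01 -0.1 0 0 0 -1;-0.06 -0.012 -0.115 0 0 0 -1;-0.095 -0.015 -0.13 0 0 0 -1;-0.13 -0.02 -0.145 0 0 0 -1;-0.168 -0.025 -0.155 0 0 0 -1;-0.206 -0.03 -0.165 0 0 0 -1;-0.244 -0.035 -0.175 0 0 0 -1;-0.282 -0.04 -0.185 0 0 0 -1;-0.32 -0.045 -0.195 0 0 0 -1"}}

```text
time: 15.48
eef_pos: [498.8, -304.3, 216.1]
tool_rot: [[0.036, 0.999, -0.0], [0.999, -0.036, 0.0], [0.0, -0.0, -1.0]]
contact_force: [1.8, -0.4, -0.8]
finger_gap: 62.6
finger_force: 66.5
```

Emit:
{"name": "carry_out", "arguments": {"motion": "-0.035 -0.003 -0.01 0 0 0 -1;-0.07 -0.006 -0.02 0 0 0 -1;-0.1 -0.009 -0.03 0 0 0 -1;-0.108 -0.011 -0.033 0 0 0 -1;-0.108 -0.011 -0.033 0 0 0 -1;-0.108 -0.011 -0.033 0 0 0 -1;-0.108 -0.011 -0.033 0 0 0 -1"}}

```text
time: 16.07
eef_pos: [484.8, -408.7, 248.1]
tool_rot: [[0.035, 0.999, -0.001], [0.999, -0.035, 0.001], [0.001, -0.001, -1.0]]
contact_force: [-0.2, -0.1, -1.6]
finger_gap: 63.1
finger_force: 66.5
```

```bash
python3 look.py w5 pine_board sanding_block
python3 - <<'E'
from h import *
d=np.load("w5.npz");W=d["W"];m=cv2.imread("w5_pine_board.png",0)>0
P=W[m];P=P[np.isfinite(P[:,0])];Q=P[(P[:,2]>32)&(P[:,2]<41)]
print(len(Q),np.median(Q[:,2]),rect(Q),Q.min(0),Q.max(0))
print(ctrl.state()["finger_gap"])
E
```

```text
16.1167 [ 485.  -408.5  248.2]
pine_board 0.6 [298. 125.] ztop 37.2 med [ 471.2 -334.2   35.8] [array([ 480.7, -337.8]), array([ 69.3, 239.7]), np.float64(79.5)]
sanding_block 0.61 [319. 292.] ztop 264.0 med [ 485.7 -387.8  262.9] [array([ 485.8, -395.3]), array([85.4, 63.4]), np.float64(87.7)]
24998 35.76336553171916 ((480.8811950683594, -337.9677734375), (70.16349029541016, 240.4609375), 79.40454864501953) [ 356.73018622 -394.15361633   32.47687809] [ 604.33844535 -282.50241767   38.6108587 ]
62.59386064426827
```

View pics/w5.png

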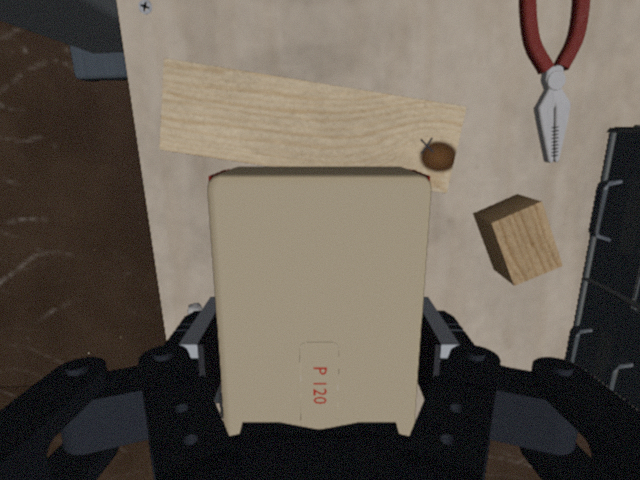

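The board is in clear view (corners about (165,62), (465,105), (448,190), (160,152)) and the block is held straight between the fingers; the brown spot (438,155) is a knot near the far end.

Emit:
{"name": "carry_out", "arguments": {"motion": "0.02 -0.002 0.02 0 0 0.12 -1;0.04 -0.004 0.04 0 0 0.24 -1;0.06 -0.006 0.06 0 0 0.36 -1;0.0703 -0.0067 0.08 0 0 0.48 -1;0.0703 -0.0067 0.09 0 0 0.6 -1;0.0703 -0.0067 0.1 0 0 0.72 -1;0.0703 -0.0067 0.11 0 0 0.84 -1;0.0703 -0.0067 0.12 0 0 0.96 -1;0.0703 -0.0067 0.13 0 0 1.08 -1;0.0703 -0.0067 0.14 0 0 1.2 -1;0.0703 -0.0067 0.145 0 0 1.32 -1;0.0703 -0.0067 0.15 0 0 1.44 -1"}}

```text
time: 17.22
eef_pos: [480.5, -338.2, 98.1]
tool_rot: [[0.996, 0.09, -0.001], [0.09, -0.996, 0.001], [-0.001, -0.001, -1.0]]
contact_force: [0.1, -0.2, -0.3]
finger_gap: 63.0
finger_force: 66.5
```

Emit:
{"name": "carry_out", "arguments": {"motion": "0 0 0 0 0 0.12 -1;0 0 0.005 0 0 0.24 -1;0 0 0.01 0 0 0.281 -1;0 0 0.02 0 0 0.281 -1;0 0 0.02 0 0 0.281 -1;0 0 0.02 0 0 0.281 -1;0 0 0.02 0 0 0.281 -1"}}

```text
time: 17.8
eef_pos: [480.7, -339.2, 78.7]
tool_rot: [[0.983, -0.184, -0.0], [-0.184, -0.983, 0.0], [-0.0, -0.0, -1.0]]
contact_force: [-0.3, 1.0, -0.6]
finger_gap: 62.6
finger_force: 66.5
```

```bash
python3 -c "
from h import *
s=ctrl.state();print(s['eef_pos'],s['tool_rot'],s['finger_gap'],s['joint_positions'].round(2),go((480.8,-338,52),np.radians(79.4)))"
```

```text
[ 480.66735657 -339.22934662   78.72563264] [[ 9.82953593e-01 -1.83853789e-01 -1.37226112e-04]
 [-1.83853777e-01 -9.82953600e-01  9.82173454e-05]
 [-1.52944532e-04 -7.13135536e-05 -9.99999986e-01]] 62.648835229890466 [-0.61  0.29 -0.2   1.08  0.    2.71] (array([-0.0001, -0.0012,  0.0267]), array([-0.0001,  0.0002,  0.0001]))
```

Emit:
{"name": "carry_out", "arguments": {"motion": "0 -0.001 0.01 0 0 0 -1;0 -0.001 0.02 0 0 0 -1;0 -0.001 0.024 0 0 0 -1;0 -0.001 0.026 0 0 0 -1;0 -0.001 0.026 0 0 0 -1;0 -0.001 0.026 0 0 0 -1"}}

```text
time: 18.3
eef_pos: [480.7, -338.5, 52.3]
tool_rot: [[0.983, -0.185, -0.0], [-0.185, -0.983, 0.0], [-0.0, -0.0, -1.0]]
contact_force: [-0.2, 0.2, -1.7]
finger_gap: 63.0
finger_force: 66.5
```

Emit:
{"name": "carry_out", "arguments": {"motion": "0 0 0.001 0 0 0 -1;0 0 0.001 0 0 0 -1;0 0 0.001 0 0 0 -1"}}

```text
time: 18.55
eef_pos: [480.9, -338.7, 51.9]
tool_rot: [[0.983, -0.185, 0.0], [-0.185, -0.983, -0.0], [0.0, 0.0, -1.0]]
contact_force: [-0.8, 0.8, 2.3]
finger_gap: 62.8
finger_force: 66.7
```

Contact; release and rise to look.

Emit:
{"name": "carry_out", "arguments": {"motion": "0 0 0 0 0 0 1;0 0 0 0 0 0 1;0 0 0 0 0 0 1;0 0 0 0 0 0 1;0 0 -0.02 0 0 0 1;0 0 -0.05 0 0 0 1;0 0 -0.09 0 0 0 1;-0.02 0 -0.13 0 0 0 1;-0.055 0 -0.17 0 0 0 1;-0.055 0 -0.2 0 0 0 1;-0.055 0 -0.2 0 0 0 1;-0.055 0 -0.2 0 0 0 1"}}

```text
time: 19.55
eef_pos: [427.4, -329.2, 254.9]
tool_rot: [[0.983, -0.186, 0.005], [-0.186, -0.983, -0.004], [0.006, 0.003, -1.0]]
contact_force: [-1.5, -0.5, -0.9]
finger_gap: 85.6
finger_force: 0.0
```

```bash
python3 look.py w6 pine_board sanding_block;python3 - <<'E'
from h import *
d=np.load("w6.npz");W=d["W"]
P=W.reshape(-1,3);P=P[np.isfinite(P[:,0])]
S=P[(abs(P[:,0]-481)<150)&(abs(P[:,1]+338)<90)]
print(rect(S[(S[:,2]>32)&(S[:,2]<41)]),rect(S[(S[:,2]>60)&(S[:,2]<72)]),S[S[:,2]>60][:,2].mean())
print(go((420,300,260),-0.04))
E
```

```text
19.6 [ 427.1 -328.8  252.7]
pine_board 0.64 [320.  64.] ztop 37.2 med [ 547.2 -339.9   35.7] [array([ 477. , -336.7]), array([ 69.6, 231.2]), np.float64(79.5)]
sanding_block 0.97 [317. 146.] ztop 68.1 med [ 484.1 -337.7   66.7] [array([ 480.4, -337.3]), array([ 63.6, 111.9]), np.float64(79.5)]
((476.9700927734375, -336.7053527832031), (70.11207580566406, 231.2051239013672), 79.38668823242188) ((480.21417236328125, -337.40484619140625), (64.66930389404297, 112.21405029296875), 79.31463623046875) 267.72559975133413
(array([-0.1228, -0.6161, -0.009 ]), array([4.0000e-04, 1.8000e-03, 1.4247e+00]))
```

View pics/w6.png

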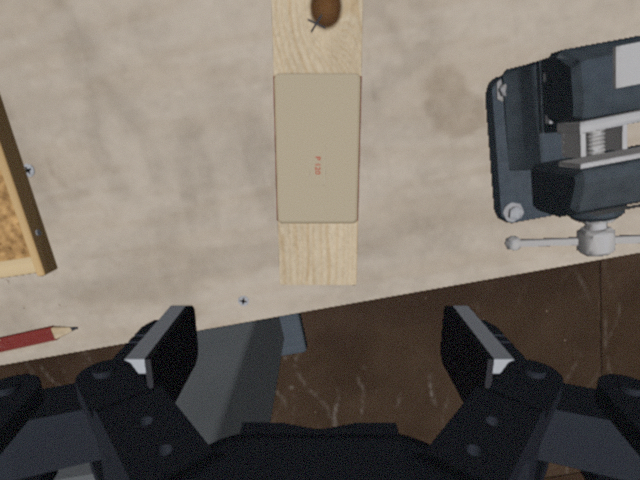

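The block lies flat and lengthwise on the middle of the board (317,146), edges parallel. Measured 0.6 mm from the board centre. Now back to the saw.

Emit:
{"name": "carry_out", "arguments": {"motion": "0.001 -0.041 0 0 0 -0.12 1;0.002 -0.082 0 0 0 -0.24 1;0.003 -0.123 0 0 0 -0.36 1;0.003 -0.164 0 0 0 -0.48 1;0.004 -0.205 0 0 0 -0.6 1;0.005 -0.246 0 0 0 -0.72 1;0.006 -0.287 0 0 0 -0.84 1;0.007 -0.328 0 0 0 -0.96 1;0.008 -0.369 0 0 0 -1.08 1;0.009 -0.41 0 0 0 -1.2 1;0.009 -0.45 0 0 0 -1.32 1;0.01 -0.49 0 0 0 -1.44 1"}}

```text
time: 20.7
eef_pos: [526.8, 153.6, 249.6]
tool_rot: [[0.305, 0.952, -0.003], [0.952, -0.305, -0.001], [-0.002, -0.003, -1.0]]
contact_force: [1.0, -1.2, -0.1]
finger_gap: 85.7
finger_force: 0.0
```

```bash
python3 -c "
from h import *
s=ctrl.state();print(s['eef_pos'],s['tool_rot'],s['joint_positions'].round(2),go((569.7,347.5,240),-0.037))"
```

```text
[526.81255368 153.59461961 249.59981555] [[ 3.05260210e-01  9.52263825e-01 -3.13226315e-03]
 [ 9.52267118e-01 -3.05264461e-01 -9.71615672e-04]
 [-1.88140308e-03 -2.68615560e-03 -9.99994622e-01]] [ 0.28  0.17  0.03  1.43 -0.    2.16] (array([ 0.1978, -0.0183,  0.0093]), array([-0.0029,  0.0015, -0.2732]))
```

Emit:
{"name": "carry_out", "arguments": {"motion": "0.038 -0.003 0 0 0 -0.09 1;0.077 -0.006 0 0 0 -0.18 1;0.115 -0.01 0.01 0 0 -0.272 1;0.154 -0.014 0.03 0 0 -0.272 1;0.194 -0.018 0.05 0 0 -0.272 0.3;0.194 -0.018 0.08 0 0 -0.272 0.3;0.194 -0.018 0.1 0 0 -0.272 0.3;0.194 -0.018 0.1 0 0 -0.272 0.3;0.194 -0.018 0.1 0 0 -0.272 0.3;0.194 -0.018 0.1 0 0 -0.272 0.3"}}

```text
time: 21.53
eef_pos: [570.8, 341.1, 152.1]
tool_rot: [[0.045, 0.999, -0.0], [0.999, -0.045, -0.0], [-0.0, -0.0, -1.0]]
contact_force: [-0.5, 1.0, 0.2]
finger_gap: 55.5
finger_force: 0.0
```

```bash
python3 -c "
from h import *
s=ctrl.state();print(s['eef_pos'],s['tool_rot'][0],s['finger_gap'],go((569.7,347.5,66),-0.037))"
```

```text
[570.80963698 341.08388495 152.11390302] [ 4.51805166e-02  9.98978827e-01 -1.53393870e-04] 55.464584310508634 (array([ 0.0064, -0.0014,  0.0861]), array([-0.0001,  0.0001, -0.0082]))
```

Emit:
{"name": "carry_out", "arguments": {"motion": "0.0065 -0.0015 0.03 0 0 -0.008 0.3;0.0065 -0.0015 0.06 0 0 -0.008 0.3;0.0065 -0.0015 0.08 0 0 -0.008 0.3;0.0065 -0.0015 0.086 0 0 -0.008 0.3;0.0065 -0.0015 0.086 0 0 -0.008 0.3;0.0065 -0.0015 0.086 0 0 -0.008 -1;0.0065 -0.0015 0.086 0 0 -0.008 -1;0.0065 -0.0015 0.086 0 0 -0.008 -1;0.0065 -0.0015 0.086 0 0 -0.008 -1;0.0065 -0.0015 0.086 0 0 -0.008 -1;0.0065 -0.0015 0.086 0 0 -0.008 -1;0.0065 -0.0015 0.086 0 0 -0.008 -1"}}

```text
time: 22.53
eef_pos: [570.6, 348.3, 67.8]
tool_rot: [[0.037, 0.999, 0.003], [0.999, -0.037, 0.002], [0.002, 0.003, -1.0]]
contact_force: [0.4, -0.4, 6.4]
finger_gap: 12.6
finger_force: 58.5
```

```bash
python3 -c "
from h import *
s=ctrl.state();print(s['eef_pos'],s['tool_rot'][0],s['finger_gap'],go((475,-1.3,s['eef_pos'][2]+2),-0.037))"
```

```text
[570.57972691 348.30015816  67.79657009] [0.03699547 0.99931034 0.003192  ] 12.630308609183755 (array([-0.3529, -0.0826, -0.0029]), array([ 0.0031, -0.0017, -0.    ]))
```

Emit:
{"name": "carry_out", "arguments": {"motion": "0 0 -0.025 0 0 0 -1;0 0 -0.055 0 0 0 -1;-0.03 0 -0.065 0 0 0 -1;-0.065 0 -0.065 0 0 0 -1;-0.102 0 -0.065 0 0 0 -1;-0.14 -0.015 -0.065 0 0 0 -1;-0.177 -0.03 -0.065 0 0 0 -1;-0.213 -0.045 -0.065 0 0 0 -1;-0.25 -0.06 -0.065 0 0 0 -1;-0.286 -0.075 -0.065 0 0 0 -1;-0.323 -0.0825 -0.065 0 0 0 -1;-0.353 -0.0825 -0.06 0 0 0 -1"}}

```text
time: 23.53
eef_pos: [472.2, -3.8, 126.8]
tool_rot: [[0.037, 0.999, 0.001], [0.999, -0.037, -0.0], [-0.0, 0.001, -1.0]]
contact_force: [0.1, 1.0, -1.8]
finger_gap: 12.8
finger_force: 58.8
```

Emit:
{"name": "carry_out", "arguments": {"motion": "0 0 0.02 0 0 0 -1;0 0 0.04 0 0 0 -1;0 0 0.045 0 0 0 -1;0 0 0.045 0 0 0 -1;0 0 0.045 0 0 0 -1;0 0 0.045 0 0 0 -1"}}

```text
time: 24.03
eef_pos: [474.7, -1.5, 81.8]
tool_rot: [[0.036, 0.999, 0.001], [0.999, -0.036, -0.0], [0.0, 0.001, -1.0]]
contact_force: [0.2, -1.0, -1.8]
finger_gap: 12.6
finger_force: 58.7
```

```bash
python3 -c "
from h import *
s=ctrl.state();print(s['eef_pos'],s['tool_rot'][0],s['finger_gap'],go((475,-0.8,70),-0.037))"
```

```text
[474.71450212  -1.54068897  81.78131593] [0.03616306 0.99934495 0.00137843] 12.613631056609572 (array([0.0008, 0.0002, 0.0118]), array([ 0.0014, -0.    ,  0.0008]))
```

Emit:
{"name": "carry_out", "arguments": {"motion": "0.0005 0.0002 0.006 0 0 0 -1;0.0005 0.0002 0.009 0 0 0 -1;0.0005 0.0002 0.0105 0 0 0 -1;0.0005 0.0002 0.0115 0 0 0 -1;0.0005 0.0002 0.012 0 0 0 -1;0.0005 0.0002 0.012 0 0 0 -1"}}

```text
time: 24.53
eef_pos: [474.3, -1.2, 69.8]
tool_rot: [[0.037, 0.999, 0.001], [0.999, -0.037, 0.0], [0.0, 0.001, -1.0]]
contact_force: [-3.6, 0.3, 7.4]
finger_gap: 12.3
finger_force: 59.8
```

Emit:
{"name": "carry_out", "arguments": {"motion": "0 0 -0.0005 0 0 0 0.3;0 0 -0.0005 0 0 0 0.3;0 0 -0.0005 0 0 0 0.3;0 0 -0.0005 0 0 0 0.3;0 0 -0.02 0 0 0 0.3;0 0 -0.05 0 0 0 0.3;0 0 -0.09 0 0 0 0.3;0 0 -0.13 0 0 0 1;0 0 -0.17 0 0 0 1;0 0 -0.17 0 0 0 1;0 0 -0.17 0 0 0 1"}}

```text
time: 25.45
eef_pos: [475.7, -1.5, 241.3]
tool_rot: [[0.037, 0.999, 0.005], [0.999, -0.037, 0.0], [0.0, 0.005, -1.0]]
contact_force: [-0.3, -0.2, -0.3]
finger_gap: 85.4
finger_force: 0.0
```

```bash
python3 look.py w7 hole_saw hex_keys tool_tray;python3 -c "
from h import *
s=ctrl.state();print(s['eef_pos'],go((449,325.3,240),-0.037))"
```

```text
25.5 [474.7  -1.5 239.3]
hole_saw 0.74 [315. 216.] ztop 87.7 med [474.   -1.8  87.4] [array([473.9,  -1.9]), array([11., 12.]), np.float64(7.5)]
hex_keys 0.64 [438.  46.] ztop 36.5 med [575.  123.2  34.6] [array([574.1, 126.8]), array([35.3, 93.7]), np.float64(88.9)]
tool_tray 0.92 [375. 142.] ztop 44.0 med [625.   56.1  44.2] [array([625.9,  40.5]), array([223.2,   8.7]), np.float64(88.0)]
[473.45574673  -1.43616114 237.12161933] (array([ 0.3256, -0.0365, -0.0028]), array([-0.0028,  0.0001, -0.    ]))
```

View pics/w7.png

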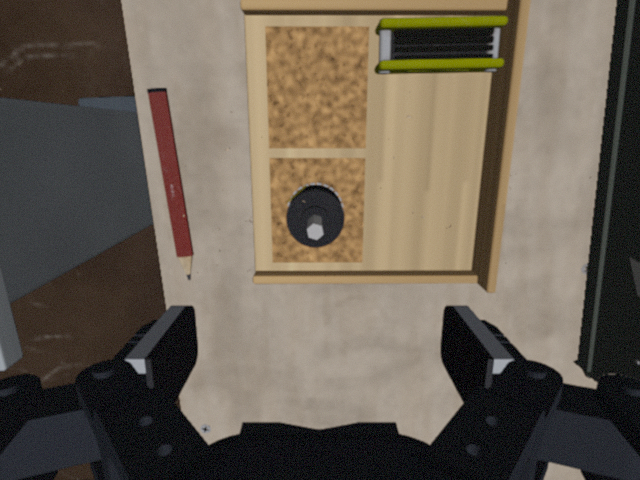

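The saw stands upright on the right cork (315,220), within about 1 mm of its first place; the hex keys (440,45) are unmoved.

Emit:
{"name": "carry_out", "arguments": {"motion": "0.041 -0.004 0 0 0 0 1;0.082 -0.008 0 0 0 0 1;0.123 -0.013 0 0 0 0 1;0.164 -0.017 0 0 0 0 1;0.205 -0.022 0 0 0 0 1;0.246 -0.026 0 0 0 0 1;0.287 -0.03 0 0 0 0 1;0.3265 -0.0355 0 0 0 0 1;0.3265 -0.0355 0 0 0 0 1;0.3265 -0.0355 0 0 0 0 1;0.3265 -0.0355 0 0 0 0 1"}}

```text
time: 26.57
eef_pos: [450.2, 325.8, 237.2]
tool_rot: [[0.036, 0.999, -0.002], [0.999, -0.036, -0.002], [-0.002, -0.002, -1.0]]
contact_force: [-0.3, -0.8, -0.1]
finger_gap: 85.3
finger_force: 0.0
```

```bash
python3 look.py w8 stick_light
python3 - <<'E'
from h import *
d=np.load("w8.npz");W=d["W"];hsv=cv2.cvtColor(d["color"],cv2.COLOR_RGB2HSV)
m=(hsv[...,0]>25)&(hsv[...,0]<45)&(hsv[...,1]>120)&(W[...,2]>8)&(W[...,2]<24)&(abs(W[...,0]-450)<70)&(abs(W[...,1]-335)<70)
n,l,st,_=cv2.connectedComponentsWithStats(m.astype(np.uint8));k=1+st[1:,4].argmax();F=W[l==k]
print("foot",rect(F),len(F))
s=ctrl.state();print(s['eef_pos'],s['tool_rot'][0],go((450,325,137),-0.037))
E
```

```text
26.6167 [450.5 325.2 237.8]
stick_light 0.78 [319. 229.] ztop 176.4 med [447.7 326.  175.4] [array([447.7, 324.9]), array([40.3, 37.1]), np.float64(3.7)]
foot ((448.62506103515625, 346.0485534667969), (60.4973258972168, 74.923583984375), 86.93663787841797) 3602
[450.73794188 324.92379247 238.17315296] [ 3.83003786e-02  9.99265849e-01 -9.18628949e-04] (array([ 1.000e-04, -7.000e-04,  1.012e-01]), array([-0.0009,  0.001 , -0.0013]))
```

Emit:
{"name": "carry_out", "arguments": {"motion": "0 -0.0015 0.03 0 0 0 1;0 -0.0015 0.06 0 0 0 1;0 -0.0015 0.09 0 0 0 1;0 -0.0015 0.101 0 0 0 1;0 -0.0015 0.101 0 0 0 1;0 -0.0015 0.101 0 0 0 -1;0 -0.0015 0.101 0 0 0 -1;0 -0.0015 0.101 0 0 0 -1;0 -0.0015 0.101 0 0 0 -1;0 -0.0015 0.101 0 0 0 -1;0 -0.0015 0.101 0 0 0 -1;0 -0.0015 0.101 0 0 0 -1"}}

```text
time: 27.67
eef_pos: [450.1, 326.8, 140.6]
tool_rot: [[0.037, 0.999, 0.003], [0.999, -0.037, 0.002], [0.002, 0.003, -1.0]]
contact_force: [-1.9, -0.8, 6.2]
finger_gap: 53.1
finger_force: 62.6
```

```bash
python3 -c "
from h import *
s=ctrl.state();print(s['eef_pos'],s['tool_rot'],s['finger_gap'],go((480.2,92,s['eef_pos'][2]+2),-0.037))"
```

```text
[450.0743616  326.76764193 140.55144602] [[ 0.03711392  0.99930644  0.00303101]
 [ 0.99930853 -0.03712046  0.00213066]
 [ 0.0022417   0.00294984 -0.99999314]] 53.097585245231926 (array([-0.2335,  0.0388, -0.0024]), array([ 0.0029, -0.0022, -0.0001]))
```

Emit:
{"name": "carry_out", "arguments": {"motion": "0 0 -0.01 0 0 0 -1;0 0 -0.03 0 0 0 -1;0 0 -0.055 0 0 0 -1;-0.015 0.003 -0.065 0 0 0 -1;-0.045 0.008 -0.065 0 0 0 -1;-0.075 0.013 -0.065 0 0 0 -1;-0.105 0.018 -0.065 0 0 0 -1;-0.135 0.023 -0.065 0 0 0 -1;-0.165 0.028 -0.065 0 0 0 -1;-0.195 0.033 -0.065 0 0 0 -1;-0.22 0.037 -0.065 0 0 0 -1;-0.232 0.0387 -0.065 0 0 0 -1"}}

```text
time: 28.67
eef_pos: [479.3, 89.7, 203.2]
tool_rot: [[0.04, 0.999, 0.0], [0.999, -0.04, -0.002], [-0.002, 0.0, -1.0]]
contact_force: [0.9, -0.6, -5.9]
finger_gap: 53.0
finger_force: 65.1
```

Emit:
{"name": "carry_out", "arguments": {"motion": "0 0 0.015 0 0 0 -1;0 0 0.03 0 0 0 -1;0 0 0.04 0 0 0 -1;0 0 0.045 0 0 0 -1;0 0 0.045 0 0 0 -1;0 0 0.045 0 0 0 -1;0 0 0.045 0 0 0 -1"}}

```text
time: 29.25
eef_pos: [479.8, 93.3, 158.5]
tool_rot: [[0.036, 0.999, 0.001], [0.999, -0.036, 0.0], [0.0, 0.001, -1.0]]
contact_force: [-0.8, 0.0, -6.5]
finger_gap: 53.0
finger_force: 65.0
```

```bash
python3 look.py w9 stick_light tool_tray;python3 - <<'E'
from h import *
d=np.load("w9.npz");W=d["W"];hsv=cv2.cvtColor(d["color"],cv2.COLOR_RGB2HSV)
m=(hsv[...,0]>25)&(hsv[...,0]<45)&(hsv[...,1]>120)&(W[...,2]>20)&(W[...,2]<60)&(abs(W[...,0]-480)<70)&(abs(W[...,1]-100)<70)
n,l,st,_=cv2.connectedComponentsWithStats(m.astype(np.uint8));k=1+st[1:,4].argmax();F=W[l==k]
print("foot",rect(F),len(F),np.median(F[:,2]))
s=ctrl.state();print(s['eef_pos'],s['tool_rot'][0],s['finger_gap'],go((480.2,93.7,142.5),-0.037))
E
```

```text
29.3 [479.9  93.3 158.6]
stick_light 0.95 [317. 307.] ztop 194.8 med [480.6  97.8 193.8] [array([480.7,  96.6]), array([28.4, 40.4]), np.float64(87.8)]
tool_tray 0.55 [457. 231.] ztop 44.8 med [626.3  94.   44.2] [array([627.3,  85.4]), array([146.7,   8.7]), np.float64(87.8)]
foot ((478.629638671875, 113.76175689697266), (57.70174026489258, 74.0490951538086), 88.36811065673828) 6988 35.99005994916425
[479.79853441  93.20014744 158.4275731 ] [0.03659368 0.9993295  0.00120474] 53.111323189959265 (array([0.0005, 0.0004, 0.0159]), array([ 0.0012, -0.0003,  0.0004]))
```

Emit:
{"name": "carry_out", "arguments": {"motion": "0.0005 0.001 0.006 0 0 0 -1;0.0005 0.001 0.011 0 0 0 -1;0.0005 0.001 0.014 0 0 0 -1;0.0005 0.001 0.0155 0 0 0 -1;0.0005 0.001 0.0162 0 0 0 -1;0.0005 0.001 0.0162 0 0 0 -1;0.0005 0.001 0.0162 0 0 0 -1"}}

```text
time: 29.98
eef_pos: [480.1, 92.8, 142.7]
tool_rot: [[0.037, 0.999, 0.001], [0.999, -0.037, -0.001], [-0.001, 0.001, -1.0]]
contact_force: [-4.5, -2.5, 7.1]
finger_gap: 53.1
finger_force: 66.3
```

Emit:
{"name": "carry_out", "arguments": {"motion": "0 0 -0.0005 0 0 0 1;0 0 -0.0005 0 0 0 1;0 0 -0.0005 0 0 0 1;0 0 -0.0005 0 0 0 1;0 0 -0.02 0 0 0 1;0 0 -0.05 0 0 0 1;0 0 -0.09 0 0 0 1;0 0 -0.13 0 0 0 1;0 0 -0.17 0 0 0 1;0 0 -0.21 0 0 0 1;-0.01 -0.015 -0.225 0 0 0 1;-0.01 -0.015 -0.225 0 0 0 1"}}

```text
time: 30.98
eef_pos: [464.9, 83.5, 371.5]
tool_rot: [[0.037, 0.999, 0.007], [0.999, -0.037, 0.001], [0.001, 0.007, -1.0]]
contact_force: [0.3, -0.0, 0.1]
finger_gap: 85.6
finger_force: 0.0
```

Emit:
{"name": "carry_out", "arguments": {"motion": "0.025 0 0 0 0 0 1;0.025 0 0 0 0 0 1;0.025 0 0 0 0 0 1;0.025 0 0 0 0 0 1"}}

```text
time: 31.32
eef_pos: [466.0, 109.0, 365.4]
tool_rot: [[0.036, 0.999, -0.001], [0.999, -0.036, -0.001], [-0.001, -0.001, -1.0]]
contact_force: [0.7, 0.1, -0.3]
finger_gap: 85.3
finger_force: 0.0
```

```bash
python3 look.py w10 stick_light hole_saw hex_keys tool_tray; python3 ana.py w10
```

```text
31.3667 [465.9 108.8 365.6]
stick_light 0.74 [334. 209.] ztop 178.5 med [477.3  91.2 177.5] [array([477.4,  90.7]), array([35.6, 39.5]), np.float64(81.8)]
hole_saw 0.83 [328. 287.] ztop 87.5 med [ 4.74e+02 -3.00e-01  8.75e+01] [array([474.1,  -1.3]), array([10.4, 10.9]), np.float64(88.4)]
hex_keys 0.64 [414. 174.] ztop 36.8 med [573.2 124.8  34.8] [array([573.3, 127.9]), array([34.8, 92. ]), np.float64(88.9)]
tool_tray 0.64 [389. 250.] ztop 44.3 med [625.9  70.7  44.4] [array([626.6,  64.4]), array([187. ,   8.2]), np.float64(88.1)]
w10 tray floor z 5.992073883579678
 rims rect [array([524.9,  46.9]), array([230.8, 212.1]), np.float64(88.0)] 4757
 back rim [4.1000e-02 9.9900e-01 6.2571e+02 6.9249e+01] 87.67
 side 1 1325 [ 9.99000e-01 -3.60000e-02  5.26881e+02  1.58806e+02] -2.09 z 21.7
 side -1 965 [ 1.00000e+00 -3.00000e-02  5.19056e+02 -6.39110e+01] -1.72 z 21.5
 green z hist (array([   0,   16, 1312,  642,   30,   43,  125,  294,  324,   33]), array([  0,  10,  15,  20,  25,  30,  40,  60, 100, 140, 180]))
 foot [array([478.2, 101.4]), array([80.1, 74.1]), np.float64(87.8)] 19.6 min [440.6  62.7  13.6] max [515.6 142.5  39.7]
```

View pics/w10.png

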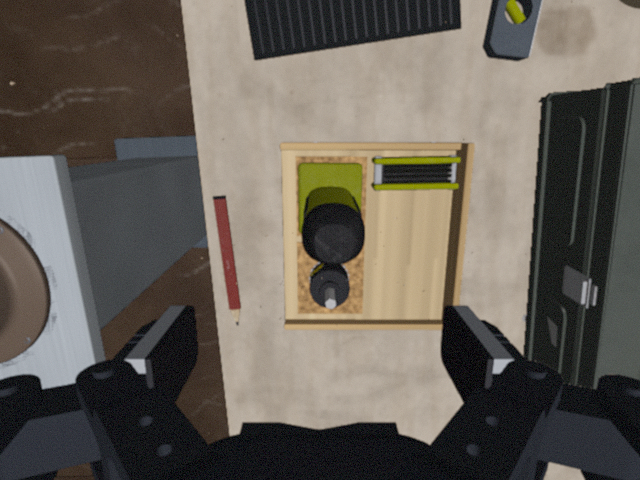

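The light and the saw stand upright on their corks, with the hex keys untouched. The light (333,215) sits about 2.4 mm toward the robot and 2 mm right of where it was, so I'll nudge it with the same grasp.

```bash
python3 -c "
from h import *
s=ctrl.state();print(s['eef_pos'],s['tool_rot'][0],go((480,92.5,240),-0.037),go((480,92.5,139),-0.037))"
```

```text
[465.97898869 108.60838128 366.25542639] [ 3.74851087e-02  9.99297124e-01 -3.53887377e-04] (array([-0.0156,  0.0147,  0.1263]), array([-0.0003,  0.0001, -0.0005])) (array([-0.0155,  0.0147,  0.2273]), array([-0.0003,  0.0001, -0.0005]))
```

Emit:
{"name": "carry_out", "arguments": {"motion": "-0.0155 0.0147 0.03 0 0 0 1;-0.0155 0.0147 0.07 0 0 0 1;-0.0155 0.0147 0.11 0 0 0 1;-0.0155 0.0147 0.15 0 0 0 1;-0.0155 0.0147 0.18 0 0 0 1;-0.0155 0.0147 0.205 0 0 0 1;-0.0155 0.0147 0.22 0 0 0 1;-0.0155 0.0147 0.227 0 0 0 1;-0.0155 0.0147 0.227 0 0 0 1;-0.0155 0.0147 0.227 0 0 0 1"}}

```text
time: 32.4
eef_pos: [480.4, 92.8, 140.1]
tool_rot: [[0.037, 0.999, 0.0], [0.999, -0.037, 0.0], [0.0, 0.0, -1.0]]
contact_force: [-0.3, 1.2, 1.5]
finger_gap: 85.3
finger_force: 0.0
```

Emit:
{"name": "carry_out", "arguments": {"motion": "0 0 0 0 0 0 -1;0 0 0 0 0 0 -1;0 0 0 0 0 0 -1;0 0 0 0 0 0 -1;0 0 0 0 0 0 -1;0 0 0 0 0 0 -1;0 0 0 0 0 0 -1"}}

```text
time: 32.98
eef_pos: [480.6, 93.1, 141.4]
tool_rot: [[0.037, 0.999, 0.002], [0.999, -0.037, 0.001], [0.001, 0.002, -1.0]]
contact_force: [-3.3, -0.0, 6.7]
finger_gap: 53.2
finger_force: 62.3
```

Emit:
{"name": "carry_out", "arguments": {"motion": "0 0 -0.004 0 0 0 -1;0 0 -0.008 0 0 0 -1;0.0018 0.002 -0.008 0 0 0 -1;0.0018 0.002 -0.008 0 0 0 -1;0.0018 0.002 -0.008 0 0 0 -1;0.0018 0.002 -0.005 0 0 0 -1;0.0018 0.002 -0.003 0 0 0 -1;0.0018 0.002 -0.002 0 0 0 -1;0.0018 0.002 -0.0015 0 0 0 -1;0.0018 0.002 -0.0015 0 0 0 -1"}}

```text
time: 33.82
eef_pos: [482.0, 94.4, 141.6]
tool_rot: [[0.037, 0.999, 0.0], [0.999, -0.037, -0.0], [-0.0, 0.0, -1.0]]
contact_force: [-3.6, -2.8, 3.4]
finger_gap: 53.0
finger_force: 65.0
```

Seated; release, rise and check.

Emit:
{"name": "carry_out", "arguments": {"motion": "0 0 0 0 0 0 1;0 0 0 0 0 0 1;0 0 0 0 0 0 1;0 0 0 0 0 0 1;0 0 -0.02 0 0 0 1;0 0 -0.05 0 0 0 1;0 0 -0.09 0 0 0 1;0 0 -0.13 0 0 0 1;0 0 -0.17 0 0 0 1;0 0 -0.2 0 0 0 1;0.015 -0.016 -0.225 0 0 0 1;0.015 -0.016 -0.225 0 0 0 1"}}

```text
time: 34.82
eef_pos: [466.6, 111.6, 371.7]
tool_rot: [[0.036, 0.999, 0.008], [0.999, -0.036, 0.003], [0.003, 0.008, -1.0]]
contact_force: [0.5, -0.1, 0.9]
finger_gap: 85.2
finger_force: 0.0
```

Emit:
{"name": "carry_out", "arguments": {"motion": "0 0 0 0 0 0 1;0 0 0 0 0 0 1;0 0 0 0 0 0 1"}}

```text
time: 35.07
eef_pos: [466.7, 110.0, 364.6]
tool_rot: [[0.037, 0.999, -0.002], [0.999, -0.037, -0.001], [-0.001, -0.002, -1.0]]
contact_force: [-1.0, -0.6, 0.1]
finger_gap: 85.2
finger_force: 0.0
```

```bash
python3 look.py w11 stick_light hole_saw hex_keys tool_tray; python3 ana.py w11 | grep foot; python3 -c "
from h import *
c=cam('side');cv2.imwrite('pics/side1.png',c['color'][:,:,::-1])"
```

```text
35.1167 [466.6 109.9 364.5]
stick_light 0.58 [332. 213.] ztop 178.6 med [478.6  91.8 177.5] [array([478.8,  91. ]), array([39.9, 36.5]), np.float64(2.0)]
hole_saw 0.68 [329. 286.] ztop 87.4 med [4.74e+02 2.00e-01 8.74e+01] [array([473.6,  -0.7]), array([10.9,  8.5]), np.float64(0.8)]
hex_keys 0.66 [411. 173.] ztop 36.7 med [573.9 125.1  34.8] [array([573.5, 127.9]), array([35.2, 91.8]), np.float64(89.3)]
tool_tray 0.81 [388. 249.] ztop 44.3 med [626.   75.2  44.4] [array([626.9,  65.5]), array([185. ,   8.5]), np.float64(87.9)]
 foot [array([479.7, 102.1]), array([80.9, 73.9]), np.float64(87.9)] 19.6 min [441.8  62.9  12.5] max [517.4 143.6  40. ]
```

View pics/side1.png

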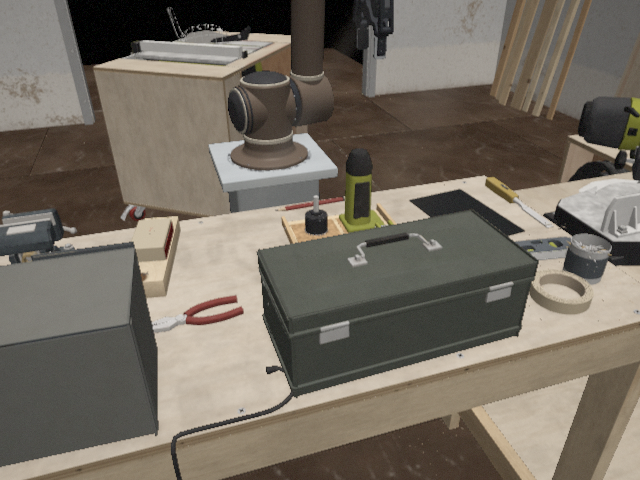

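The side view shows the light (358,190) and saw (316,220) upright in the tray and the block flat on the board (155,240). The light's foot is within about 1 mm of its first place and square to the tray.

```bash
python3 -c "
from bench import ctrl
print(ctrl.sign_off())"
```

```text
the job is handed in; nothing more can be done
None
```

The job is handed in at about 35 s: the sanding block lies flat, lengthways on the middle of the pine board, the light and hole saw stand upright on their own cork squares within about 1–2 mm of where they were, and the hex keys are where they lay.

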